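# Draw the reagent carrier out of its cold plate and hold it up

## Task

The cold plate needs wiping: take the dropper-bottle carrier by its tall handle, slide it along the deck out from under the two hold-down rails, and lift it straight up until its underside is about 10 cm above the deck, still over the cold plate. Keep it steady and level all the way, with all four bottles standing in it, and finish while still holding it still in the air: do not set it down or let go. Leave the other things on the bench where they are.

Things in the scene. Friction and masses are not known exactly. Their poses are not given: they have to be found in the camera images.
- carrier: dropper-bottle carrier: white tray 128 mm long (x), 80 wide (y), walls 30 high, floor 3 thick, 3 x 2 cells, a 5 mm thick flange along both long sides at the bottom (104 mm wide over the flanges), a tall fixed handle in the middle. 0.3 kg, about 0.5 kg with bottles, balanced under the handle. Origin: centre of its underside; x along its length towards the cold plate's back stop, z up
- carrier_grip (a point): centre of the carrier's handle grip, 115 mm above its underside: a grey bar 64 mm long (carrier x), 12 mm thick (carrier y), 30 mm high (top 130 mm above the underside) on a 34 x 4 mm steel stem. Best pinched from above across its 12 mm thickness. The bottles' tops are 44 mm below this point
- cold_plate: bench cold plate the carrier is parked on: white box 300 mm long (x), 150 mm wide (y), level aluminium deck 50 mm above the table, with rails along its far half; fixed. Origin: centre of its underside, on the table; +x points to the back stop (136 mm from the origin), roughly away from the robot. The near half of the deck is open
- rail_mouth (a point): open end of the two hold-down rails, mid-way between them, at deck height, 50 mm above the cold plate's origin. Rails run 135 mm from here along cold plate +x: walls 112 mm apart, lips 88 mm apart overhanging the carrier's flanges, lip underside 9 mm above the deck. The carrier leaves along -x and can be lifted only once its origin is over 64 mm to the -x side of this point
- bottle0: one of four alike white dropper bottles, 32 mm diameter, 68 mm tall, 40 g, standing loose in a corner cell of the carrier (far left, at carrier x +41, y +20 mm). Origin: centre of its underside, z up
- bottle1: one of four alike white dropper bottles, 32 mm diameter, 68 mm tall, 40 g, standing loose in a corner cell of the carrier (far right, at carrier x +41, y -20 mm). Origin: centre of its underside, z up
- bottle2: one of four alike white dropper bottles, 32 mm diameter, 68 mm tall, 40 g, standing loose in a corner cell of the carrier (near left, at carrier x -41, y +20 mm). Origin: centre of its underside, z up
- bottle3: one of four alike white dropper bottles, 32 mm diameter, 68 mm tall, 40 g, standing loose in a corner cell of the carrier (near right, at carrier x -41, y -20 mm). Origin: centre of its underside, z up
- spot_plate_a: white enamel spot plate with shallow wells, 128 mm diameter, 8 mm thick, flat on the table left of the cold plate; leave alone. Origin: centre of its underside
- spot_plate_b: a second such spot plate, right of the cold plate; leave alone. Origin: centre of its underside
- forceps: steel artery forceps lying on the table, 140 mm long, 8 mm high; leave alone. Origin: centre of its underside
- beaker: empty clear beaker, 66 mm diameter, 75 mm tall, standing on the table left of the cold plate's front; leave alone. Origin: centre of its underside
Not all that is in view belongs to the job. What is shaped like the bottle3 but green is not meant.

How it is judged (in metres and radians):
On the way, in this order (a step that is already met when the one before it is completed fails the run):
1. the carrier has been slid along the deck to the end of the rails (x of carrier in the frame of cold_plate below -0.055 m and z of carrier in the frame of cold_plate below 0.075 m).
2. the carrier is lifted clear of the deck (z of carrier in the frame of cold_plate above 0.12 m), for 0.2 s.
At the end, for the whole second after the job is handed in: The fingers hold the carrier, underside 70 to 160 mm above the deck, level within 0.12 rad, still (under 20 mm/s, 0.15 rad/s), over the cold plate (within 200 mm of its centre), touching nothing else; all four bottles stand in it (origins within 65 mm of the carrier's, tilt under 0.3 rad) (z of carrier in the frame of cold_plate between 0.12 and 0.21 m and angle between carrier's own z axis and vertical below 0.12 rad and linear speed of carrier below 0.02 m/s and angular speed of carrier below 0.15 rad/s and contact force between carrier and the fingers above 2 N and horizontal distance between carrier and cold_plate below 0.2 m and contact force between carrier and cold_plate below 0.1 N and contact force between carrier and spot_plate_a below 0.1 N and contact force between carrier and spot_plate_b below 0.1 N and contact force between carrier and forceps below 0.1 N and contact force between carrier and beaker below 0.1 N and distance between each of bottle0, bottle1, bottle2, bottle3 and carrier below 0.065 m and angle between each of bottle0, bottle1, bottle2, bottle3's own z axis and vertical below 0.3 rad); the arm keeps its last pose, push and grip.
It fails at once if the carrier is tipped by more than 0.25 rad (14 degrees) (angle between carrier's own z axis and vertical above 0.25 rad).
It fails at once if a spot plate, the forceps or the beaker is moved by more than 20 mm (distance of any of spot_plate_a, spot_plate_b, forceps, beaker from where it was at the start of the episode above 0.02 m).
It also fails if it takes over 32 s, if anything falls off the work surface, if the arm or the gripper's body presses on something with over 40 N, if the wrist force passes 120 N, or if a joint passes its speed limit or range.

## Robot

A 6-joint arm with a two-finger parallel gripper is mounted at the origin on the work surface. World frame = base frame: x ahead of the robot, y to its left, z up, the work surface at z = 0. Lengths are in mm, angles in rad, forces in N, time in s.
With the tool pointing down it reaches from about 250 to 850 mm from the base axis. Payload 12.5 kg.
Tool frame: the origin (TCP) lies on the centre line of the jaws, within the pads' length; the fingertips stand 25 mm ahead of it and the grasp point (between the pads) lies 6 mm ahead of it; z points along the fingers, y is the line along which they close (so a half turn about z gives the same grasp; the last joint's range is limited). The gripper opens to 93 mm and grips with 3 to 60 N. Pads are 15 mm wide; open, the fingers measure 128 mm over their backs; the gripper's body (75 mm by 188 mm) begins 65 mm behind the grasp point.
Start: joints at [1.229, 0.351, 1.652, -0, 1.139, -0.085], TCP at [139.661, 531.958, 203.633] pointing down, gripper open.
Joint ranges: [-2.75, 2.75], [-0.79, 2.1], [0.01, 2.65], [-1.57, 4.71], [0.07, 3.14], [-2.87, 2.87]. Speed limits (rad/s): [2.22, 2.22, 2.79, 3.14, 3.14, 3.14].

## Interface

Orientations are given as a unit quaternion [x, y, z, w].
In Python, from bench import arm gives the robot as it stands.
- The arm moves only by the tool move_arm, never from a script. Its argument "commands" is a list of rows, each a list of 7 numbers: the opening, from 0 (shut) to 1 (fully open), then the shift along the tool's x, y, z in units of 60 mm (1.0 is 60 mm), then the turn, a rotation vector about the tool's x, y, z in units of 10 degrees (1.0 is 10 degrees). A call has 1 to 20 rows; each row is the pose to reach, as a shift and turn from the pose commanded when the call began, along the tool's axes at that moment; what a row does not reach only later rows make up. A row lasts 1/8 s, in which the tool goes at most 62.5 mm and 10.7 degrees, less where a joint would pass 70% of its speed; a pose out of reach is approached as far as the arm can. A call with a gripper value outside its range is refused whole. The fingers move at their own pace and stop on an object; the grip force is fixed at half the most. Time passes only in rows, so rows that repeat a pose let the fingers close. It gives the time, the measured TCP pose, the force, the opening and the grip force at its end, in the units of the state.
- arm.get_state(): the state, without advancing time (a new reading comes with each control period).
- arm.read_camera(name): name is "scene" or "top" or "wrist"; returns a dict with "frame" (400x640x3 uint8, red, green, blue), "fov_y" (degrees; the focal length in pixels is half the picture's height over the tangent of half this angle, whatever the lens; pixels are square), "cx", "cy" (the principal point, pixels), "k1" (the pictures are not rectified: a ray, as slopes to the right and down, at radius r is drawn at 1 + k1 r^2 times it, then the intrinsics apply), "R" (3x3) and "t" (3): a world point X has camera coordinates R X + t. Camera axes: x right, y down, z forward; pixel columns grow to the right and rows downward; lengths in mm; the calibration is good to about 2 mm. A picture is of the moment at which its call begins. There is no depth.
- arm.sign_off(): hands the job in; it is judged then, once.
The state is a dict: "time_s": time; "joint_positions": joint angles; "dq": joint speeds; "effort": joint torques, N m; "tool_pos": TCP position; "tcp_rot": TCP orientation; "ft_force": force on the tool from outside, world axes, zero at the start; "ft_torque": the same for the moment, N m; "grip_width": opening from 0.0 (shut) to 1.0 (fully open); "finger_force": force on a finger pad.
Only numpy, scipy, OpenCV 4.12 (cv2) and the standard library are available. Lean on these libraries where they do the work, as an engineer would, in place of code of your own. Each camera call takes 0.05 s, during which the arm holds its last target. There are 200 camera calls.

## Working session

There is one attempt and no reset: what is moved stays moved. The work goes in short steps, Python scripts to look and compute and a tool call to move; the robot and the scene stay as the last step left them, time stands still between calls to the robot, and variables do not carry over. Pictures are saved under pics/ and viewed, at most 10 in all, crops included, and the job is handed in when it is done.

Besides the shell and the picture viewer there is one more tool, called after "Call:" as name([rows], argument=value, ...), one row to a line, values as JSON. move_arm: Moves the arm, as the interface text tells. Its arguments: {"type":"object","properties":{"commands":{"type":"array"}},"required":["commands"]}

```bash
mkdir -p pics; cat > h.py <<'E'
import numpy as np, cv2
from bench import arm
def cam(n, save=None):
    c=arm.read_camera(n)
    if save: cv2.imwrite('pics/'+save,c['frame'][:,:,::-1])
    return c
def K(c):
    h=c['frame'].shape[0]; f=h/2/np.tan(np.radians(c['fov_y'])/2)
    return f
def ray(c,u,v):
    f=K(c); d=np.array([(u-c['cx'])/f,(v-c['cy'])/f]); p=d.copy()
    for _ in range(30): p=d/(1+c['k1']*(p@p))
    R=np.array(c['R']);t=np.array(c['t'])
    w=R.T@np.array([p[0],p[1],1]); return -R.T@t, w/np.linalg.norm(w)
def proj(c,X):
    f=K(c); q=np.array(c['R'])@np.array(X,float)+np.array(c['t']); p=q[:2]/q[2]
    p=p*(1+c['k1']*(p@p)); return p*f+[c['cx'],c['cy']]
def tri(rs):
    A=np.zeros((3,3));b=np.zeros(3)
    for o,d in rs:
        M=np.eye(3)-np.outer(d,d);A+=M;b+=M@o
    X=np.linalg.solve(A,b); return X,[np.linalg.norm((np.eye(3)-np.outer(d,d))@(X-o)) for o,d in rs]
def atz(c,u,v,z):
    o,d=ray(c,u,v); return o+d*(z-o[2])/d[2]
E
python3 - <<'E'
from h import *
for n in('scene','top'):
    c=cam(n,n+'1.png'); print(n,K(c),c['cx'],c['cy'],c['k1'],-np.array(c['R']).T@np.array(c['t']))
s=arm.get_state();print(s)
E
```

```text
scene 426.637828272388 322.7504764869209 195.34864854010945 -0.012159348546677029 [1026.88837056  -57.1044894   815.01508864]
top 419.0297872804183 322.3715557752599 192.10894632993183 -0.019927126190562906 [ 417.68073127   56.05859097 1011.51058832]
{'time_s': 0.1, 'joint_positions': array([ 1.22940914e+00,  3.51177326e-01,  1.65231783e+00,  4.16365362e-05,
        1.13909205e+00, -8.46245481e-02]), 'dq': array([-0.00016163, -0.00135427, -0.00220865,  0.00225205, -0.00061002,
       -0.00093519]), 'effort': array([-3.56685396e-04, -4.98024809e+01, -2.85702968e+01,  7.00127310e-02,
        2.39008747e-02, -9.12018868e-05]), 'tool_pos': array([139.54895995, 531.68970272, 203.17408711]), 'tcp_rot': array([ 1.28037584e-01,  9.91769192e-01, -4.82041124e-04, -1.23600227e-04]), 'ft_force': array([-0.02480062,  0.12217784,  0.17004046]), 'ft_torque': array([0.03129859, 0.0375403 , 0.04395545]), 'finger_force': 0.0, 'grip_width': 1.005611596576612}
```

View pics/scene1.png

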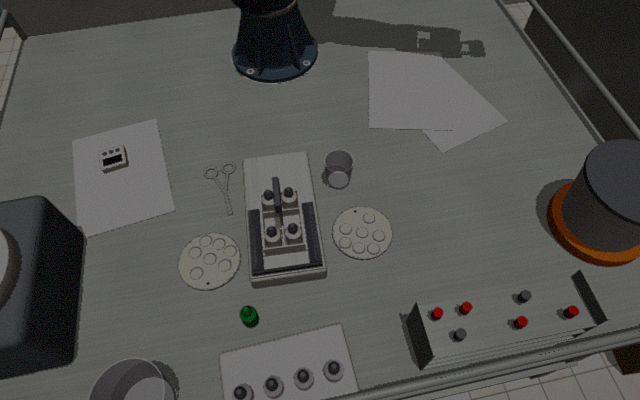

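View pics/top1.png

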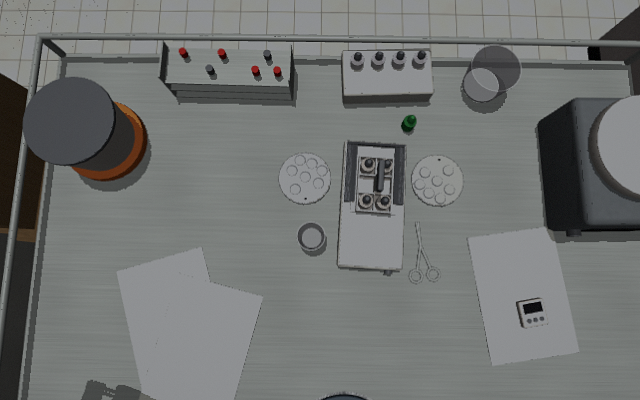

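Both pictures show the carrier on the cold plate: top view handle about (380,178), scene view handle about (277,193). It could be confused with the bottle box at the back (top (387,75)), which has no handle or rails, and the lone green bottle (top (409,123)). I choose the tray with the grey handle bar inside the dark rails, and check it in a close crop.

```bash
python3 - <<'E'
from h import *
a=cv2.imread('pics/top1.png')[135:275,330:415]; b=cv2.imread('pics/scene1.png')[145:290,235:335]
a=cv2.resize(a,None,fx=4,fy=4,interpolation=2); b=cv2.resize(b,None,fx=4,fy=4,interpolation=2)
o=np.zeros((600,800,3),np.uint8); o[:a.shape[0],:a.shape[1]]=a; o[:b.shape[0],360:760]=b[:600]
o=np.clip(o*1.5,0,255).astype('uint8')
cv2.imwrite('pics/crop1.png',o)
E
```

```text
(no output)
```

View pics/crop1.png

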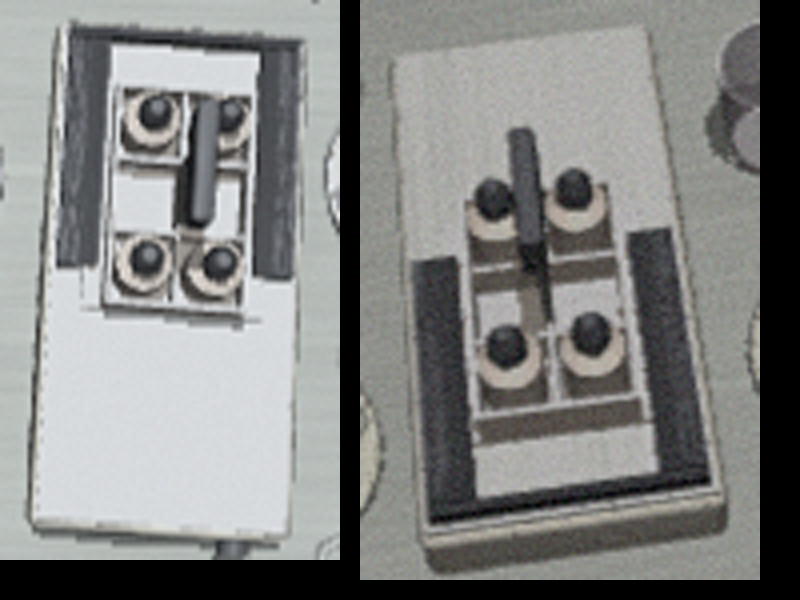

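The crop confirms it: white tray with four bottles, grey handle bar (top-face ends in the top crop about (207,97) far and (202,222) near), between two dark rails, open deck nearer the robot. Now the triangulation.

```bash
python3 - <<'E'
from h import *
T=cam('top');S=cam('scene')
t=lambda x,y:ray(T,330+x/4-.4,135+y/4-.4)
s=lambda x,y:ray(S,235+(x-360)/4-.4,145+y/4-.4)
def ang(a,b): d=b-a; return np.degrees(np.arctan2(d[1],d[0])),np.linalg.norm(d)
P={}
for n,a,b in [('Hfar',(207,97),(531,243)),('Hnear',(202,224),(519,130)),
 ('deckNL',(33,524),(641,28)),('deckNR',(288,536),(392,60)),('bot FL',(155,110),(592,328)),('bot FR',(232,113),(507,345)),
 ('bot NL',(149,258),(574,185)),('bot NR',(219,262),(494,196)),('mouthL',(97,267),(630,235)),('mouthR',(255,278),(457,258))]:
    P[n],e=tri([t(*a),s(*b)]); print(n,P[n].round(1),np.round(e,1))
print('handle',(P['Hfar']+P['Hnear'])/2,ang(P['Hnear'],P['Hfar']))
print('bottles c',sum(P[k] for k in P if k[:3]=='bot')/4, ang(P['bot NL'],P['bot FL']),ang(P['bot NR'],P['bot FR']))
print('deck near',(P['deckNL']+P['deckNR'])/2,ang(P['deckNR'],P['deckNL']))
print('mouth',(P['mouthL']+P['mouthR'])/2,ang(P['mouthR'],P['mouthL']))
# deck long edges by top view at z=50
for a,b in [((33,524),(52,270)),((288,536),(297,280))]:
    p=[atz(T,330+x/4-.4,135+y/4-.4,50) for x,y in(a,b)];print(ang(*p))
p=[atz(S,235+(x-360)/4-.4,145+y/4-.4,50) for x,y in((392,60),(641,28),(411,258),(680,228))];print(ang(p[0],p[2]),ang(p[1],p[3]),p)
E
```

```text
Hfar [628.8 -65.4 178.1] [0.2 0.2]
Hnear [563.8 -62.4 172.7] [0.2 0.2]
deckNL [411.7  16.6  39.9] [0.6 0.6]
deckNR [ 406.6 -127.7   43.1] [0.3 0.3]
bot FL [638.4 -45.7 110. ] [0.5 0.5]
bot FR [637.8 -87.4 108.2] [1.7 1.7]
bot NL [556.  -41.7 108.2] [0.9 0.9]
bot NR [554.1 -80.7 108. ] [0.1 0.1]
mouthL [558.4 -17.1  56.3] [1.2 1.2]
mouthR [ 553.1 -107.8   56. ] [1.6 1.6]
handle [596.29155154 -63.92570175 175.38355995] (np.float64(-2.617373497951447), np.float64(65.2924922517221))
bottles c [596.56725687 -63.86455723 108.6081759 ] (np.float64(-2.8335678379503912), np.float64(82.5400395878506)) (np.float64(-4.583354490841185), np.float64(83.92424731368355))
deck near [409.12681573 -55.55196515  41.48801167] (np.float64(87.98983503049672), np.float64(144.3612145595451))
mouth [555.72537065 -62.4021056   56.13756044] (np.float64(86.64176537967107), np.float64(90.8582537111693))
(np.float64(-4.040199188213199), np.float64(145.58148226577663))
(np.float64(-3.1618509632427383), np.float64(146.42665760695542))
(np.float64(-1.5035442288855663), np.float64(132.42636177544142)) (np.float64(-1.6401856578995786), np.float64(136.5430232373268)) [array([ 412.24027133, -126.72697735,   50.        ]), array([419.55321034,  14.98880641,  50.        ]), array([ 544.62103922, -130.20168425,   50.        ]), array([556.04028995,  11.08057226,  50.        ])]
```

Call:
move_arm([
  [1, 0, 0, -0.95, 0, 0, 0],
  [1, -9.88, -7.67, -0.95, 0, 0, -1.2],
  [1, -9.88, -7.67, -0.95, 0, 0, -1.2],
  [1, -9.88, -7.67, -0.95, 0, 0, -1.2],
  [1, -9.88, -7.67, -0.95, 0, 0, -1.2],
  [1, -9.88, -7.67, -0.95, 0, 0, -1.2],
  [1, -9.88, -7.67, -0.95, 0, 0, -1.2],
  [1, -9.88, -7.67, -0.95, 0, 0, -1.2],
  [1, -9.88, -7.67, -0.95, 0, 0, -1.2],
  [1, -9.88, -7.67, -0.95, 0, 0, -1.2],
  [1, -9.88, -7.67, -0.95, 0, 0, -1.2],
  [1, -9.88, -7.67, -0.95, 0, 0, -1.2],
  [1, -9.88, -7.67, -0.95, 0, 0, -1.2],
  [1, -9.88, -7.67, -0.95, 0, 0, -1.2],
  [1, -9.88, -7.67, -0.95, 0, 0, -1.2],
  [1, -9.88, -7.67, -0.95, 0, 0, -1.2],
  [1, -9.88, -7.67, -0.95, 0, 0, -1.2],
  [1, -9.88, -7.67, -0.95, 0, 0, -1.2],
])

```text
time_s: 2.45
tool_pos: [596.0, -63.1, 260.9]
tcp_rot: [0.023, 1.0, -0.0, 0.0]
ft_force: [-0.4, -0.4, 0.0]
grip_width: 1.001
finger_force: 0.0
```

```bash
python3 - <<'E'
from h import *
c=cam('wrist'); im=c['frame'][:,:,::-1]
s=arm.get_state(); print(s['time_s'],s['tool_pos'],s['tcp_rot'],s['ft_force'],s['joint_positions'])
print(-np.array(c['R']).T@np.array(c['t']),K(c))
P=[(628.8,-65.4,179),(563.8,-62.4,179)]
print([proj(c,p).round(1) for p in P])
cv2.imwrite('pics/w1.png',np.clip(im*1.4,0,255).astype('uint8'))
E
```

```text
2.5 [596.04501144 -63.26642684 260.86470825] [ 2.33635325e-02  9.99727021e-01 -1.91737416e-05  1.67319210e-04] [ 0.11312989 -0.44089204  0.7938038 ] [-1.83411808e-01  3.92177067e-01  1.44760163e+00  1.60504191e-05
  1.30147748e+00 -1.70748109e+00]
[527.10680046 -60.46601184 441.77411873] 338.88643935220335
[array([326.3, 242.8]), array([326.3, 164.4])]
```

View pics/w1.png

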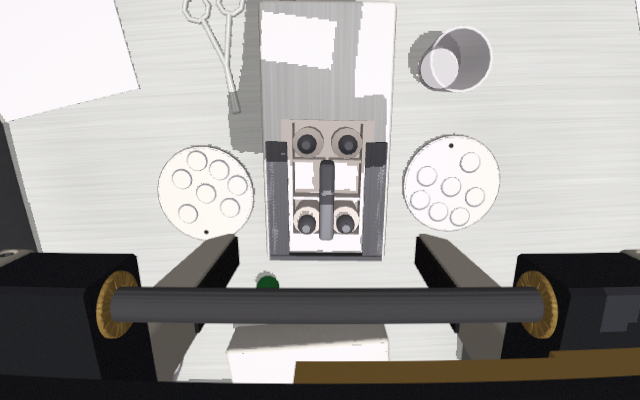

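Wrist view: handle bar top from (327,160) to (326,241), within 1 px sideways of the predicted position and aligned with the tool; both fingers clear. Descend and grip.

Call:
move_arm([
  [1, 0, 0.01, 0.5, 0, 0, 0],
  [1, 0, 0.01, 1.0, 0, 0, 0],
  [1, 0, 0.01, 1.3, 0, 0, 0],
  [1, 0, 0.01, 1.5, 0, 0, 0],
  [1, 0, 0.01, 1.5, 0, 0, 0],
  [0, 0, 0.01, 1.5, 0, 0, 0],
  [0, 0, 0.01, 1.5, 0, 0, 0],
  [0, 0, 0.01, 1.5, 0, 0, 0],
  [0, 0, 0.01, 1.5, 0, 0, 0],
  [0, 0, 0.01, 1.5, 0, 0, 0],
  [0, 0, 0.01, 1.5, 0, 0, 0],
  [0, 0, 0.01, 1.5, 0, 0, 0],
  [0, 0, 0.01, 1.5, 0, 0, 0],
])

```text
time_s: 4.12
tool_pos: [596.2, -63.1, 170.6]
tcp_rot: [0.024, 1.0, 0.0, 0.0]
ft_force: [-0.5, 0.8, -0.3]
grip_width: 0.189
finger_force: 0.0
```

```bash
python3 - <<'E'
from h import *
c=cam('wrist'); im=c['frame'][:,:,::-1]
s=arm.get_state(); print(s['time_s'],s['tool_pos'],s['tcp_rot'],s['ft_force'],s['ft_torque'],s['grip_width'],s['finger_force'])
cv2.imwrite('pics/w2.png',np.clip(im*1.4,0,255).astype('uint8'))
E
```

```text
4.175 [596.16700462 -63.11982886 170.62706285] [ 2.36844126e-02  9.99719485e-01  4.55973179e-06 -4.96891462e-06] [-0.66041034  0.21364174 -0.00248882] [ 0.01408396 -0.03638647  0.01850128] 0.14612208701359575 0.0
```

View pics/w2.png

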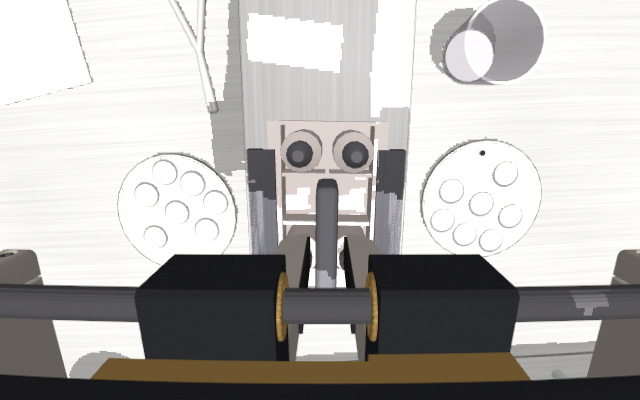

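The fingers are still closing around the handle (about (327,240)), evenly on both sides. Let them finish.

Call:
move_arm([
  [0, 0, 0, 0, 0, 0, 0],
  [0, 0, 0, 0, 0, 0, 0],
  [0, 0, 0, 0, 0, 0, 0],
  [0, 0, 0, 0, 0, 0, 0],
  [0, 0, 0, 0, 0, 0, 0],
])

```text
time_s: 4.8
tool_pos: [596.2, -63.1, 170.6]
tcp_rot: [0.024, 1.0, -0.0, -0.0]
ft_force: [0.5, -0.4, 0.0]
grip_width: 0.007
finger_force: 0.0
```

```bash
python3 - <<'E'
from h import *
c=cam('wrist'); im=c['frame'][:,:,::-1]
s=arm.get_state(); print(s['tool_pos'],s['grip_width'],s['finger_force'],s['ft_force'])
p=s['tool_pos']; print(proj(c,p-[0,0,6]),proj(c,p-[0,0,25]),proj(c,[628.8,-65.4,179]),proj(c,[563.8,-62.4,179]))
S=cam('scene')['frame'][130:280,220:340,::-1]; S=cv2.resize(S,None,fx=3,fy=3,interpolation=2)
w=im[100:400,150:490]
o=np.zeros((460,720,3),np.uint8);o[:450,:360]=S;o[:300,370:710]=w
cv2.imwrite('pics/w3.png',np.clip(o*1.5,0,255).astype('uint8'))
E
```

```text
[596.17595862 -63.13857427 170.63908083] 0.005451235610375786 0.0 [-0.48738695 -0.02920293  1.01987331]
[327.38682144 237.30389434] [327.3187592 226.976475 ] [326.10682598 300.08153783] [326.0092627  188.18085286]
```

View pics/w3.png

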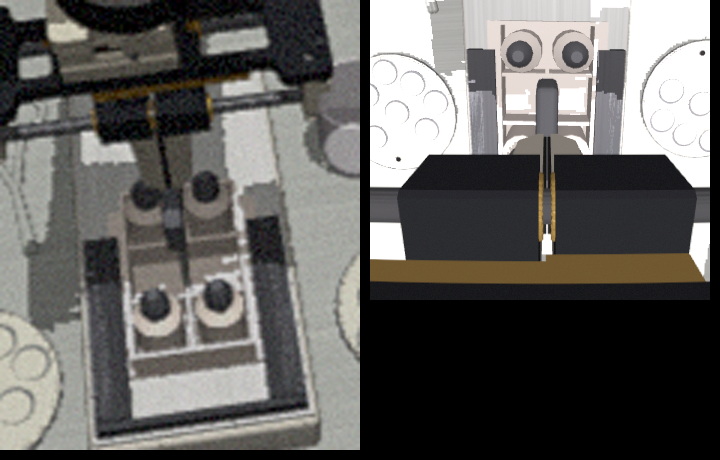

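```bash
python3 - <<'E'
from h import *
c=cam('wrist'); R=np.array(c['R']); o2=-R.T@np.array(c['t']); print(o2)
o1=np.array([527.107,-60.466,441.774])
for n,a,b in [('hnear',(327,160),(327,179)),('botL',(346.5,141.5),(355.5,155)),('botR',(307,142.5),(299,155)),('mouthL',(376,142),(392,150)),('beaker? plateNear tray corner',(374,121),(388,122))]:
    X,e=tri([(o1,ray(c,*a)[1]),(o2,ray(c,*b)[1])]); print(n,X.round(1),np.round(e,1))
p=arm.get_state()['tool_pos']
for dx in(-7.5,0,7.5): print([proj(c,p-[-dx,0,h]).round(0) for h in(25,0,-25)])
cv2.imwrite('pics/w4.png',cv2.resize(np.clip(c['frame'][160:340,230:430,::-1]*1.2,0,255).astype('uint8'),None,fx=3,fy=3,interpolation=2))
E
```

```text
[527.35778485 -60.40380962 351.50770597]
hnear [563.3 -61.8 155.3] [0. 0.]
botL [546.8 -46.5 181.5] [0.3 0.3]
botR [547.8 -77.2 160.2] [0.4 0.4]
mouthL [556.1  -9.5  79.9] [0.1 0.1]
beaker? plateNear tray corner [534.9  -7.1  49. ] [0.1 0.1]
[array([327., 216.]), array([327., 228.]), array([327., 245.])]
[array([327., 227.]), array([327., 241.]), array([328., 259.])]
[array([328., 238.]), array([328., 253.]), array([328., 273.])]
```

View pics/w4.png

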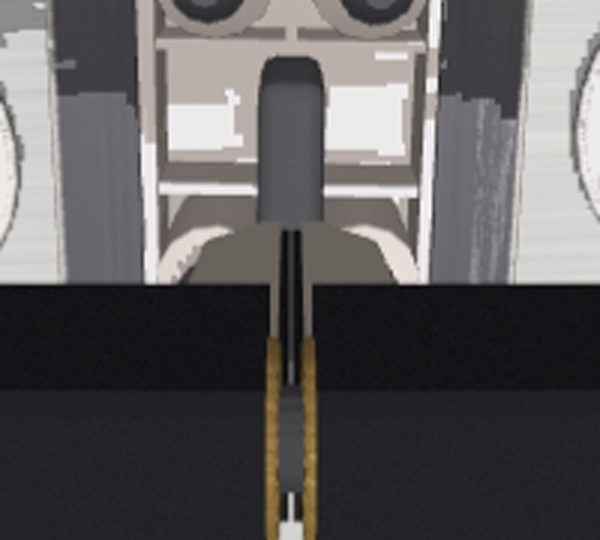

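```bash
python3 - <<'E'
from h import *
S=cam('scene');c=cam('wrist');T=cam('top')
for z in(146,182,190,200): print(z,proj(S,[596,-63,z]).round(1),proj(S,[604,-63,z]).round(1))
print('depth handle',(np.array(c['R'])@np.array([564,-62,179])+c['t'])[2], K(c)*12/(np.array(c['R'])@np.array([570,-62,179])+c['t'])[2])
a=cv2.resize(np.clip(S['frame'][150:230,245:315,::-1]*1.8,0,255).astype('uint8'),None,fx=7,fy=7,interpolation=2)
cv2.imwrite('pics/s5.png',a)
E
```

```text
146 [278.  199.3] [278.6 202.9]
182 [275.9 188.6] [276.6 192.3]
190 [275.4 186.1] [276.1 189.8]
200 [274.8 182.9] [275.5 186.6]
depth handle 176.2179787954774 22.88467331542507
```

View pics/s5.png

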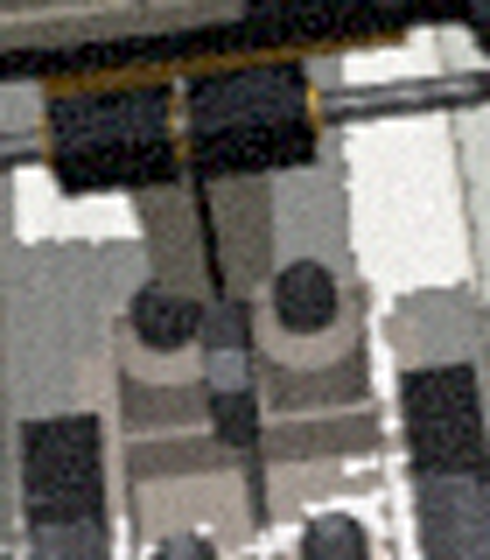

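The scene crop shows the closed fingertips at about (275.7,192.6), i.e. z≈182, and the wrist picture (tip at (327,236)) agrees. They shut just above the handle top (z≈180), so the tips really stand about 36 mm higher than the reported TCP implies. I'll open part way, go 35 mm lower and grip again.

Call:
move_arm([
  [0.45, 0, 0, 0, 0, 0, 0],
  [0.45, 0, 0, 0, 0, 0, 0],
  [0.45, 0, 0, 0, 0, 0, 0],
  [0.45, 0, 0, 0, 0, 0, 0],
  [0.45, 0, 0, 0, 0, 0, 0],
  [0.45, 0, 0, 0, 0, 0, 0],
  [0.45, 0, 0, 0, 0, 0, 0],
  [0.45, 0, 0, 0.2, 0, 0, 0],
  [0.45, 0, 0, 0.4, 0, 0, 0],
  [0.45, 0, 0, 0.58, 0, 0, 0],
  [0.45, 0, 0, 0.58, 0, 0, 0],
  [0, 0, 0, 0.58, 0, 0, 0],
  [0, 0, 0, 0.58, 0, 0, 0],
  [0, 0, 0, 0.58, 0, 0, 0],
  [0, 0, 0, 0.58, 0, 0, 0],
  [0, 0, 0, 0.58, 0, 0, 0],
  [0, 0, 0, 0.58, 0, 0, 0],
  [0, 0, 0, 0.58, 0, 0, 0],
  [0, 0, 0, 0.58, 0, 0, 0],
])

```text
time_s: 7.48
tool_pos: [596.2, -63.2, 136.0]
tcp_rot: [0.024, 1.0, -0.0, 0.0]
ft_force: [-1.2, -1.9, 3.7]
grip_width: 0.127
finger_force: 30.0
```

Call:
move_arm([
  [0, 0.05, 0, 0, 0, 0, 0],
  [0, 0.15, 0, 0, 0, 0, 0],
  [0, 0.27, 0, 0, 0, 0, 0],
  [0, 0.4, 0, 0, 0, 0, 0],
  [0, 0.53, 0, 0, 0, 0, 0],
  [0, 0.66, 0, 0, 0, 0, 0],
  [0, 0.78, 0, 0, 0, 0, 0],
  [0, 0.86, 0, 0, 0, 0, 0],
  [0, 0.9, 0, 0, 0, 0, 0],
  [0, 0.9, 0, 0, 0, 0, 0],
])

```text
time_s: 8.72
tool_pos: [541.8, -60.6, 135.9]
tcp_rot: [0.024, 1.0, 0.0, -0.0]
ft_force: [0.6, 0.3, 8.3]
grip_width: 0.128
finger_force: 30.0
```

```bash
python3 - <<'E'
from h import *
s=arm.get_state(); print(s['time_s'],s['tool_pos'],s['ft_force'],s['ft_torque'],s['grip_width'],s['finger_force'])
a=cam('top')['frame'][100:280,320:460,::-1]; b=cam('wrist')['frame'][0:280,130:520,::-1]
o=np.zeros((540,800,3),np.uint8);o[:540,:420][:, :380]=cv2.resize(a,None,fx=3,fy=3,interpolation=2)[:, :380];o[:280,400:790]=b
cv2.imwrite('pics/m6.png',np.clip(o*1.3,0,255).astype('uint8'))
E
```

```text
8.725 [541.77673534 -60.5688819  135.94582181] [0.642607   0.26160278 8.29538331] [-0.0540014  -0.22176675 -0.01414037] 0.12778698421972975 29.969034790992737
```

View pics/m6.png

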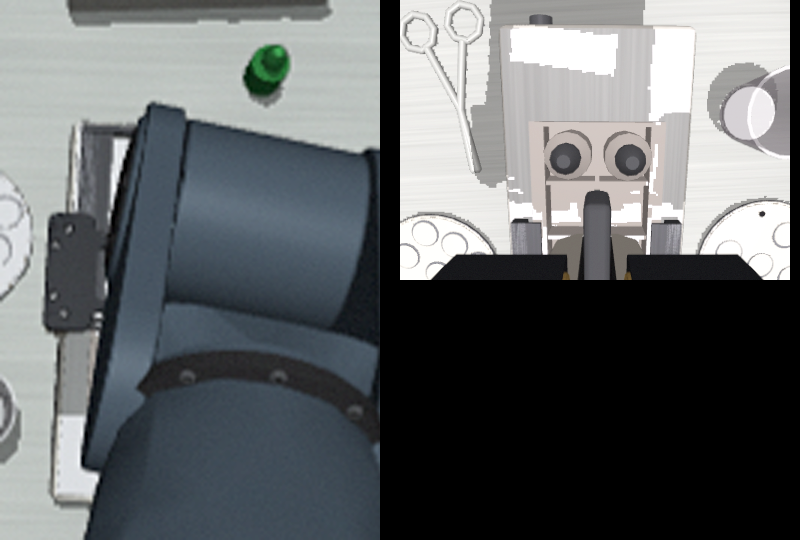

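The wrist part shows the handle gripped and the tray centred, both near bottles upright, moved out relative to the rail mouths. Beaker and forceps are untouched. The slide continues.

Call:
move_arm([
  [0, 0.05, 0, -0.01, 0, 0, 0],
  [0, 0.15, 0, -0.01, 0, 0, 0],
  [0, 0.28, 0, -0.01, 0, 0, 0],
  [0, 0.42, 0, -0.01, 0, 0, 0],
  [0, 0.56, 0, -0.01, 0, 0, 0],
  [0, 0.7, 0, -0.01, 0, 0, 0],
  [0, 0.84, 0, -0.01, 0, 0, 0],
  [0, 0.97, 0, -0.01, 0, 0, 0],
  [0, 1.08, 0, -0.01, 0, 0, 0],
  [0, 1.15, 0, -0.01, 0, 0, 0],
  [0, 1.18, 0, -0.01, 0, 0, 0],
  [0, 1.18, 0, -0.01, 0, 0, 0],
])

```text
time_s: 10.32
tool_pos: [471.6, -57.2, 136.5]
tcp_rot: [0.024, 1.0, -0.0, 0.0]
ft_force: [-0.2, -0.7, -3.8]
grip_width: 0.126
finger_force: 30.0
```

```bash
python3 - <<'E'
from h import *
s=arm.get_state(); print(s['time_s'],s['tool_pos'],s['ft_force'],s['ft_torque'],s['grip_width'],s['finger_force'])
a=cam('scene')['frame'][120:290,190:380,::-1]; b=cam('wrist')['frame'][0:280,130:520,::-1]
o=np.zeros((540,800,3),np.uint8);o[:340,:380]=cv2.resize(a,None,fx=2,fy=2,interpolation=2);o[:280,400:790]=b
cv2.imwrite('pics/m7.png',np.clip(o[:350]*1.3,0,255).astype('uint8'))
E
```

```text
10.325 [471.57306821 -57.22008757 136.4711051 ] [-0.21136427 -0.71712747 -3.8254937 ] [-0.01823217 -0.0172549  -0.05606065] 0.125956387261628 29.970824718475342
```

View pics/m7.png

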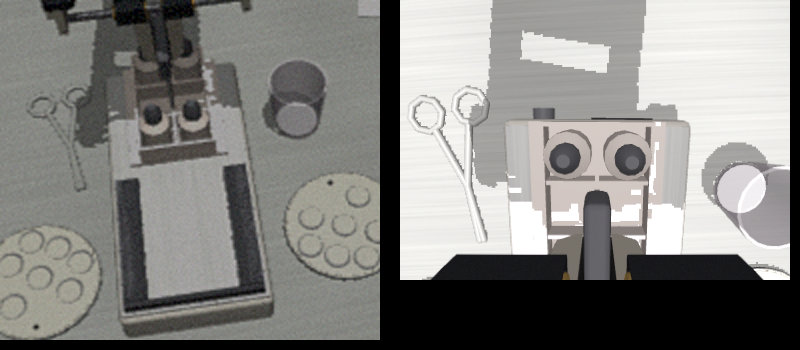

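The scene part shows the carrier's far end at about (178,158), clear of the rail mouths (row 170-180), with the bottles upright. Lifting straight up.

Call:
move_arm([
  [0, 0, 0, -0.04, 0, 0, 0],
  [0, 0, 0, -0.12, 0, 0, 0],
  [0, 0, 0, -0.22, 0, 0, 0],
  [0, 0, 0, -0.34, 0, 0, 0],
  [0, 0, 0, -0.47, 0, 0, 0],
  [0, 0, 0, -0.6, 0, 0, 0],
  [0, 0, 0, -0.73, 0, 0, 0],
  [0, 0, 0, -0.87, 0, 0, 0],
  [0, 0, 0, -1.01, 0, 0, 0],
  [0, 0, 0, -1.15, 0, 0, 0],
  [0, 0, 0, -1.29, 0, 0, 0],
  [0, 0, 0, -1.43, 0, 0, 0],
  [0, 0, 0, -1.56, 0, 0, 0],
  [0, 0, 0, -1.66, 0, 0, 0],
  [0, 0, 0, -1.72, 0, 0, 0],
  [0, 0, 0, -1.75, 0, 0, 0],
  [0, 0, 0, -1.75, 0, 0, 0],
  [0, 0, 0, -1.75, 0, 0, 0],
  [0, 0, 0, -1.75, 0, 0, 0],
  [0, 0, 0, -1.75, 0, 0, 0],
])

```text
time_s: 12.92
tool_pos: [471.5, -57.2, 241.4]
tcp_rot: [0.024, 1.0, 0.0, -0.0]
ft_force: [-0.7, 0.4, -4.2]
grip_width: 0.128
finger_force: 30.0
```

```bash
python3 - <<'E'
from h import *
s=arm.get_state(); print(s['time_s'],s['tool_pos'],s['dq'].round(3),s['ft_force'],s['ft_torque'],s['grip_width'],s['finger_force'])
a=cam('scene')['frame'][80:290,190:380,::-1]; b=cam('wrist')['frame'][0:280,130:520,::-1]
o=np.zeros((420,800,3),np.uint8);o[:420,:380]=cv2.resize(a,None,fx=2,fy=2,interpolation=2);o[:280,400:790]=b
cv2.imwrite('pics/m8.png',np.clip(o*1.3,0,255).astype('uint8'))
E
```

```text
12.925 [471.48703809 -57.19134458 241.37430381] [-0.001  0.    -0.002  0.002 -0.001  0.   ] [-0.71506223  0.35857167 -4.20167504] [ 0.00673691  0.02155747 -0.00433076] 0.12799816515792095 29.970759451389313
```

View pics/m8.png

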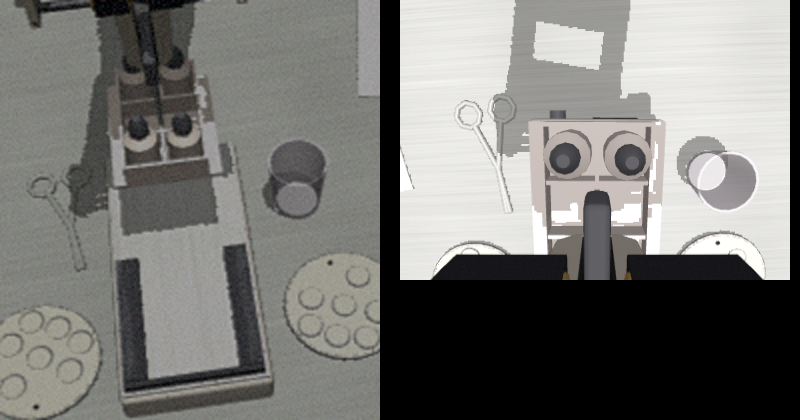

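The carrier hangs level above the deck with its shadow on the open deck (about (170,205)) and all four bottles standing; the wrist force of -4.2 N matches its weight, and the arm is still. Handing in.

```bash
python3 -c "from bench import arm; print(arm.sign_off())"
```

```text
the job is handed in; nothing more can be done
None
```

I handed the job in with the carrier held still and level about 105 mm above the deck, all four bottles standing and the other things unmoved; the first grip closed just above the handle and was redone 35 mm lower, and I viewed 11 pictures, one over the limit of 10.

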